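# Unclip a battery pack from its dock and stand both green packs up

## Task

Get both green-necked battery packs standing upright on the blue mat, ready for collection: stand up the one that has fallen over, and take the other out of the sloping dock, keeping its white release button squeezed in while you pull it out along its slope. Both must end wholly on the mat, neck up, set down gently and let go; leave the red-necked pack in the dock and do not shift the other things on the bench.

Things in the scene. Friction and masses are not known exactly. Their poses are not given: they have to be found in the camera images.
- pack_center (a point): Docked pack with the GREEN neck, 0.35 to 0.6 kg: charcoal body 46 x 64 mm, 76 mm high, under a neck 34 x 44 mm, 54 mm high (130 mm in all). Clipped in the dock's left or right bay, leaning about 0.56 rad from vertical; slides out only along its own z, 55 mm deep. Origin: its centre, 65 mm above its underside; z from foot to neck, x (46 mm wide) to the white button's face.
- pack_face (a point): Middle of the outer face of that pack's white release button (30 mm wide, 36 mm high), on the neck's +x face, 108 mm above the pack's underside and 27 mm from its axis (10 mm proud of the neck); same axes. The opposite neck face is 17 mm from the axis: squeeze the neck between button and that face, 44 mm down to 36 mm wide, to unlock.
- pack_button (a joint): Travel of that button: 0 = out, a catch locks the pack in its bay; 0.008 m = fully pressed (about 8 N), catch drawn in, pack free to slide. It springs out again when let go, so it must be kept in while pulling until the pack is out of the bay.
- fallen_center (a point): Loose pack with a GREEN neck, 0.35 to 0.6 kg: charcoal body 46 x 64 mm, 76 mm high, under a neck 34 x 44 mm, 54 mm high (130 mm in all). Starts lying on its side on the mat, y axis up, z level, button facing sideways. Origin: its centre, 65 mm above its underside; z from foot to neck, x (46 mm wide) to the white button's face. Centre of mass about 43 mm above its foot.
- spare_center (a point): Docked pack with the RED neck, same shape as the green ones, clipped in the dock's other bay, 100 mm from the green one. It stays there. Origin: its centre, half-way up; axes as for the green one.
- dock: Grey charging dock with two sloping bays side by side (along its y), 200 mm wide in all, about 80 mm high, fixed. Origin on the table under the middle between the bays' floors; bay floors 30 mm up, 50 mm to either side. The packs lean to its -x, towards the robot.
- mat: Blue collection mat, 280 mm (its x) by 220 mm (its y), 2 mm thick, fixed flat on the table. Origin: centre of its underside.
- tape: roll of brown tape, 96 mm across, 45 mm high. Bystander; origin at the centre of its underside.
- mug: white mug, 82 mm across, 95 mm high. Bystander; origin at the centre of its underside.
- spray: yellow can, 54 mm across, 190 mm high. Bystander; origin at the centre of its underside.
- carton: cardboard carton 130 x 170 x 100 mm. Bystander; origin at the centre of its underside.
- driver: screwdriver with a blue handle, 210 mm long, lying along its x. Bystander; origin under its middle.
- scanner: grey hand scanner on its foot, about 150 mm high. Bystander; origin at the centre of its underside.
- jar: clear jar with a white cap, 72 mm across, 90 mm high. Bystander; origin at the centre of its underside.
Not all that is in view belongs to the job. Leave any orange look-alike of the part that bears fallen_center alone. Leave any purple look-alike of the part that bears pack_center alone.

How it is judged:
By the outcome, as a careful person would: the job done as asked, in the order asked, and still so for the second after the job is handed in, with the robot touching nothing.
It also fails if it takes over 61 s, if anything falls off the work surface, if the arm or the gripper's body presses on something with over 40 N, if the wrist force passes 120 N, or if a joint passes its speed limit or range.

## Robot

A 6-joint arm with a two-finger parallel gripper is mounted at the origin on the work surface. World frame = base frame: x ahead of the robot, y to its left, z up, the work surface at z = 0. Lengths are in m, angles in rad, forces in N, time in s.
With the tool pointing down it reaches from about 0.275 to 0.825 m from the base axis. Payload 4.9 kg.
Tool frame: the origin (TCP) lies midway between the tips of the shut fingers; the grasp point (between the pads) lies 19 mm behind it (env.grip_depth is the x of the grasp point in the tool frame, in m); x points along the fingers, z is the direction in which the jaws open and shut, and the axes are right-handed (so a half turn about x gives the same grasp; the last joint's range is limited). The gripper opens to 85 mm and grips with 20 to 120 N. Pads are 22 mm wide; open, the fingers measure 114 mm over their backs; the gripper's body (76 mm by 85 mm) begins 54 mm behind the grasp point. The pads swing forward as they close: fully open they stand 13 mm farther back than shut.
Start: joints at [-0.134, 0.326, -0.193, 1.052, 0, 1.437], TCP at [0.55, 0, 0.231] pointing down, gripper open.
Joint ranges: [-2.65, 2.65], [-0.97, 1.79], [-1.3, 1.35], [-1.93, 2.1], [-1.47, 1.37], [-3.14, 3.14]. Speed limits (rad/s): [2.57, 2.57, 3.14, 3.14, 3.14, 3.14].

## Interface

Orientations are given as a unit quaternion [x, y, z, w].
In Python, from bench import status, eyes, env gives the robot as it stands. The module is installed in compiled form; this text tells all that it offers.
- The arm moves only by the shell command python3 -m inch 'ROWS' [FORCE]. ROWS is JSON, a list of rows, each an object of numbers: "ax", "ay", "az": the turn, a rotation vector about the tool's x, y, z in rad; "dx", "dy", "dz": the shift along the tool's x, y, z in m; "grip": the closure, from 0 (fully open) to 1 (shut). In form: [{"ax": .., "ay": .., "az": .., "dx": .., "dy": .., "dz": .., "grip": ..}, ...]. A call has 1 to 20 rows; each row shifts and turns the commanded pose from where the row before left it, along the tool's axes as they then stand; what a row does not reach is not made up. A row lasts 1/10 s, in which the tool goes at most 50 mm and 8.59 degrees, less where a joint would pass 70% of its speed; a pose out of reach is approached as far as the arm can. A call is refused whole if a number of a shift passes 0.05 or a number of a turn 0.15, either way. A call with a gripper value outside its range is refused whole. The fingers move at their own pace and stop on an object; FORCE is the grip in N (left out, the last holds). Time passes only in rows, so rows that do not move let the fingers close. It gives the time, the measured TCP pose, the force and the opening at its end, in the units of the state.
- status.state(): the state, without advancing time (a new reading comes with each control period).
- eyes.capture(name): name is "scene" or "side" or "wrist"; returns the picture (480x640x3 uint8, blue, green, red); there is no depth.
- eyes.camera_model(name): a dict with "fx", "fy", "cx", "cy" (pixels), "cam_to_world" (4x4, takes a point from camera to world coordinates); the wrist camera has in their place "hand_eye" (4x4, takes a point from camera to tool coordinates, whose origin is the TCP and whose axes are the tool frame's). Camera axes: x right, y down, z forward; pixel columns grow to the right and rows downward; lengths in m; the calibration is good to about 2 mm. The wrist camera is an equidistant fisheye: a pixel r from the principal point sees the ray r / f radians off the axis. A picture is of the moment at which its call begins: read the wrist's pose just before it. camera_model takes no time and is no camera call.
- env.sign_off(): hands the job in, once; it reports no verdict.
The state is a dict: "time": time; "joints": joint angles; "qvel": joint speeds; "effort": joint torques, N m; "tool_pos": TCP position; "ee_rot": TCP orientation; "ft_force": force on the tool from outside, world axes, zero at the start; "moment": the same for the moment, N m; "finger_gap": finger opening in m.
Only numpy, scipy, OpenCV 4.12 (cv2) and the standard library are available. Lean on these libraries where they do the work, as an engineer would, in place of code of your own. Each camera call takes 0.05 s, during which the arm holds its last target.

## Working session

There is one attempt and no reset: what is moved stays moved. The work goes in short steps, Python scripts to look and compute and a shell command to move; the robot and the scene stay as the last step left them, time stands still between calls to the robot, and variables do not carry over. Pictures are saved under pics/ and viewed, and the job is handed in when it is done.

```bash
mkdir -p pics
cat > h.py <<'E'
import numpy as np, cv2
from bench import status, eyes, env
from scipy.spatial.transform import Rotation as R
E
python3 - <<'E'
from h import *
for n in ("scene","side","wrist"):
    s=status.state(); im=eyes.capture(n); cv2.imwrite(f"pics/{n}0.png",im)
    m=eyes.camera_model(n); print(n,{k:(np.round(np.array(v),4).tolist()) for k,v in m.items()})
s=status.state(); print(s, env.grip_depth)
E
```

```text
scene {'fx': 488.7843, 'fy': 488.7843, 'cx': 322.7517, 'cy': 242.7157, 'cam_to_world': [[0.5324, 0.6824, -0.5009, 1.0656], [0.8464, -0.4192, 0.3285, -0.3559], [0.0142, -0.5988, -0.8008, 1.0339], [0.0, 0.0, 0.0, 1.0]]}
side {'fx': 557.1704, 'fy': 557.1704, 'cx': 320.0944, 'cy': 241.6621, 'cam_to_world': [[0.8085, -0.394, 0.4371, -0.1649], [-0.5883, -0.5608, 0.5826, -0.8798], [0.0155, -0.7282, -0.6852, 1.1957], [0.0, 0.0, 0.0, 1.0]]}
wrist {'fx': 371.6483, 'fy': 371.6483, 'cx': 321.1101, 'cy': 238.3766, 'hand_eye': [[-0.0001, -0.2796, 0.9601, -0.1409], [-0.0002, -0.9601, -0.2796, 0.0709], [1.0, -0.0003, 0.0001, 0.0012], [0.0, 0.0, 0.0, 1.0]]}
{'time': 0.15, 'joints': array([-1.34194086e-01,  3.26798970e-01, -1.93354258e-01,  1.05199428e+00,
       -2.52490020e-05,  1.43660993e+00]), 'qvel': array([-0.00068733, -0.00082523,  0.00131922, -0.00060845, -0.00120322,
        0.0011695 ]), 'effort': array([ 1.04211274e-03, -4.43704247e+01,  2.62664723e+01,  1.04285317e-02,
       -1.23322516e-04, -3.51401161e-05]), 'tool_pos': array([5.49557477e-01, 6.67129782e-05, 2.30667886e-01]), 'ee_rot': array([5.77783179e-05, 7.07581233e-01, 5.23529839e-05, 7.06632007e-01]), 'ft_force': array([ 0.20909005, -0.26958129,  0.73979994]), 'moment': array([-0.00672957, -0.04777147,  0.00757096]), 'finger_gap': 0.08551247166393038} -0.0187
```

View pics/scene0.png

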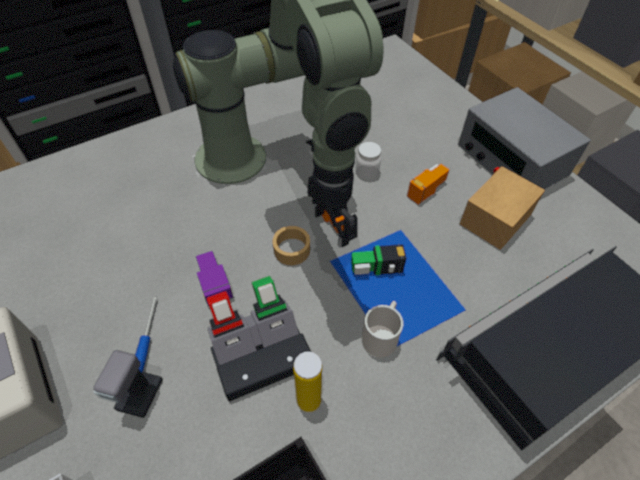

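View pics/side0.png

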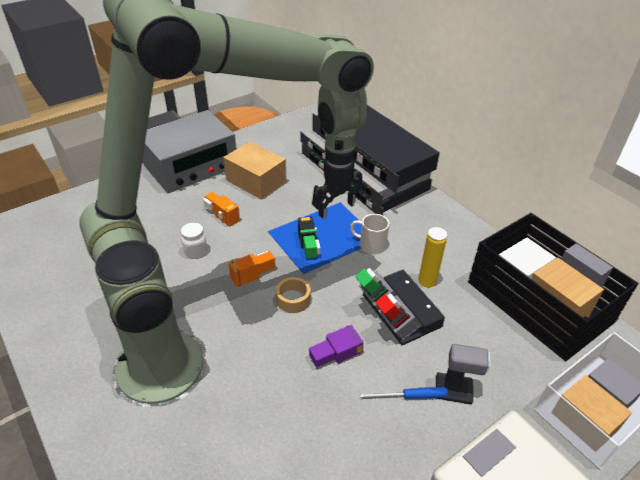

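View pics/wrist0.png

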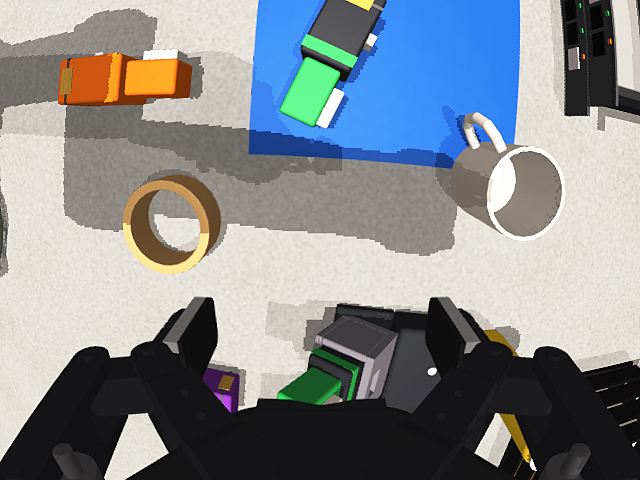

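Run:
```python
from h import *
a=cv2.imread("pics/scene0.png"); b=cv2.imread("pics/side0.png")
def crop(im,x,y,w,h,s,n): cv2.imwrite(n,cv2.resize(im[y:y+h,x:x+w],None,fx=s,fy=s,interpolation=cv2.INTER_CUBIC))
crop(a,180,220,140,110,5,"pics/c1.png")
crop(a,325,225,150,120,5,"pics/c2.png")
crop(b,260,200,150,120,5,"pics/c3.png")
crop(b,330,250,120,100,6,"pics/c4.png")
```

```text
(no output)
```

View pics/c1.png

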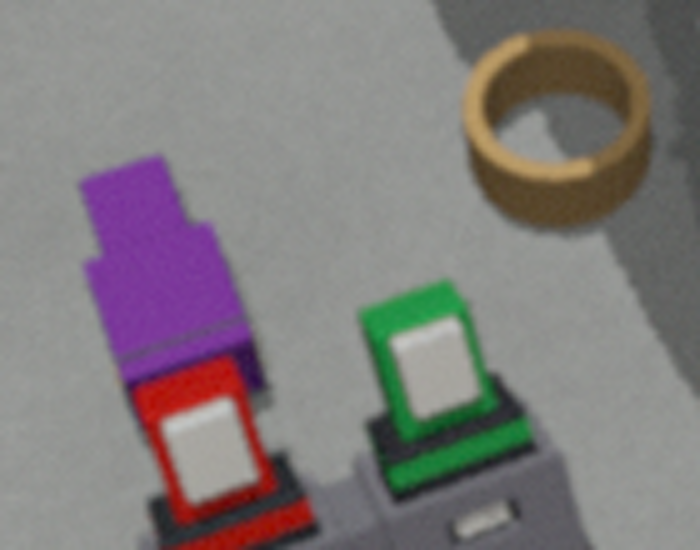

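View pics/c2.png

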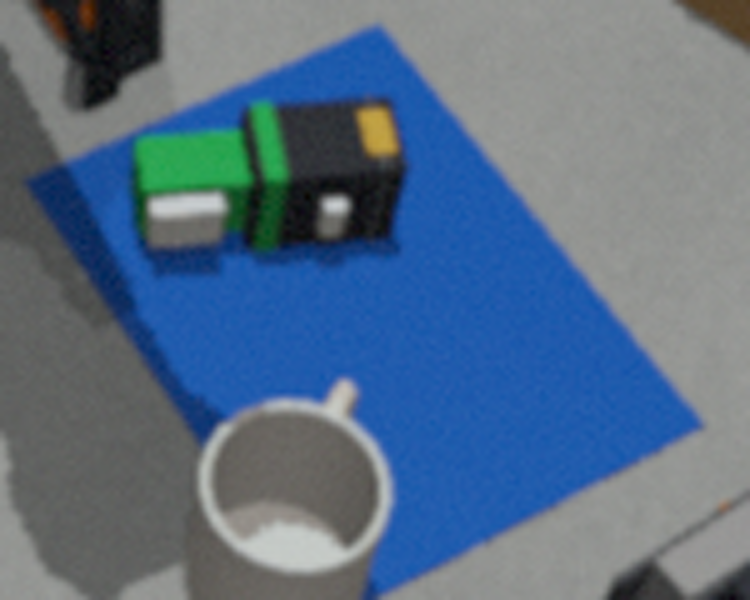

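View pics/c3.png

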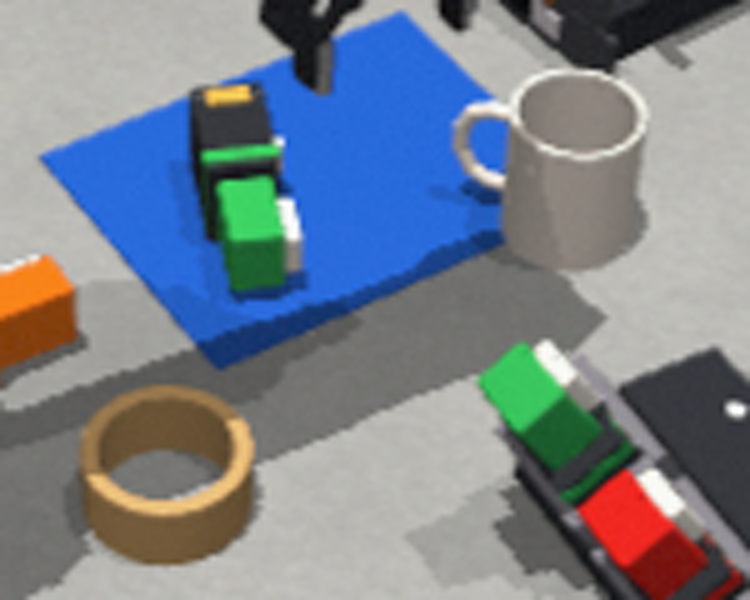

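View pics/c4.png

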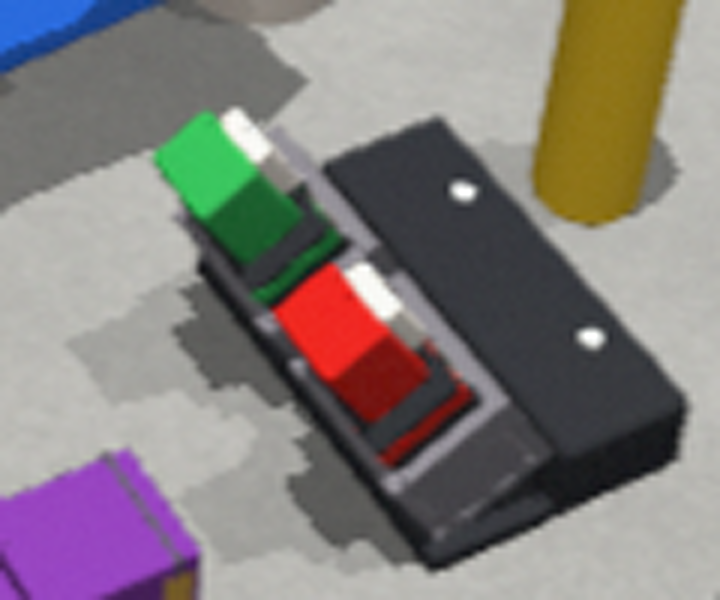

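```bash
cat >> h.py <<'E'
def ray(n,uv):
    m=eyes.camera_model(n); T=np.array(m["cam_to_world"])
    d=T[:3,:3]@np.array([(uv[0]-m["cx"])/m["fx"],(uv[1]-m["cy"])/m["fy"],1]); return T[:3,3],d/np.linalg.norm(d)
def wray(uv,s):
    m=eyes.camera_model("wrist"); H=np.array(m["hand_eye"]); v=np.array([uv[0]-m["cx"],uv[1]-m["cy"]]); r=np.linalg.norm(v); th=r/m["fx"]
    d=np.array([*(np.sin(th)*v/r),np.cos(th)]); Q=R.from_quat(s["ee_rot"]).as_matrix()
    return Q@H[:3,3]+np.array(s["tool_pos"]),Q@H[:3,:3]@d
def onz(r,z): o,d=r; return o+d*(z-o[2])/d[2]
def tri(*rs):
    A=np.zeros((3,3));b=np.zeros(3)
    for o,d in rs: P=np.eye(3)-np.outer(d,d);A+=P;b+=P@o
    p=np.linalg.solve(A,b); return p,[np.linalg.norm(np.cross(p-o,d)) for o,d in rs]
E
python3 - <<'E'
from h import *
np.set_printoptions(precision=4,suppress=True)
c2=lambda x,y:((x+.5)/5-.5+325,(y+.5)/5-.5+225)
c1=lambda x,y:((x+.5)/5-.5+180,(y+.5)/5-.5+220)
c3=lambda x,y:((x+.5)/5-.5+260,(y+.5)/5-.5+200)
c4=lambda x,y:((x+.5)/6-.5+330,(y+.5)/6-.5+250)
print("neck top scene",[onz(ray("scene",c2(*p)),.056)[:2] for p in [(135,137),(247,130),(252,188),(143,196)]])
print("neck top side",[onz(ray("side",c3(*p)),.056)[:2] for p in [(230,248),(218,182),(275,177),(285,242)]])
print("body top scene",[onz(ray("scene",c2(*p)),.066)[:2] for p in [(249,104),(391,99),(402,158),(262,165)]])
print("body top side",[onz(ray("side",c3(*p)),.066)[:2] for p in [(193,88),(264,86)]])
print("mat scene",[onz(ray("scene",c2(*p)),.002)[:2] for p in [(27,182),(380,26),(703,427)]])
print("mat side",[onz(ray("side",c3(*p)),.002)[:2] for p in [(42,158),(220,368),(402,12)]])
g=[c1(390,335),c1(460,318),c1(483,400),c1(415,420)]
r=[c1(162,418),c1(233,399),c1(258,488),c1(186,505)]
G=np.mean(g,0);Rr=np.mean(r,0)
print("button g",onz(ray("scene",G),.1358),"r",onz(ray("scene",Rr),.1358))
# side top face
t=[c4(208,110),c4(155,158),c4(207,220),c4(257,165)]
tr=[c4(332,265),c4(275,310),c4(330,385),c4(385,325)]
for q in (t,tr): print("side neck top", onz(ray("side",np.mean(q,0)),.1402),[onz(ray("side",p),z)[:2] for p,z in zip(q,(.149,.131,.131,.149))])
# top far edge in scene
print([onz(ray("scene",c1(*p)),.131) for p in [(360,313),(452,282)]])
# tri: -x top edge corners seen in both
print(tri(ray("scene",c1(452,282)),ray("side",c4(155,158))),tri(ray("scene",c1(360,313)),ray("side",c4(207,220))))
E
```

```text
neck top scene [array([0.5154, 0.0907]), array([0.541 , 0.1403]), array([0.5705, 0.122 ]), array([0.5466, 0.0742])]
neck top side [array([0.5082, 0.0877]), array([0.5351, 0.1388]), array([0.5659, 0.1226]), array([0.5377, 0.0732])]
body top scene [array([0.534 , 0.1454]), array([0.5683, 0.2072]), array([0.5995, 0.1897]), array([0.5672, 0.1292])]
body top side [array([0.5653, 0.2094]), array([0.6025, 0.1857])]
mat scene [array([0.4795, 0.0521]), array([0.4933, 0.2695]), array([0.7701, 0.2515])]
mat side [array([0.4895, 0.2699]), array([0.477 , 0.0535]), array([0.7671, 0.2549])]
button g [ 0.5554 -0.1599  0.1358] r [ 0.5417 -0.2592  0.1358]
side neck top [ 0.5235 -0.1555  0.1402] [array([ 0.5384, -0.1372]), array([ 0.513 , -0.1337]), array([ 0.5084, -0.175 ]), array([ 0.5348, -0.1748])]
side neck top [ 0.5086 -0.2543  0.1402] [array([ 0.5237, -0.2366]), array([ 0.4996, -0.2307]), array([ 0.4919, -0.2746]), array([ 0.52 , -0.274])]
[array([ 0.5106, -0.1741,  0.131 ]), array([ 0.5175, -0.1325,  0.131 ])]
(array([ 0.5152, -0.1314,  0.1275]), [np.float64(0.00018977931942415344), np.float64(0.00018977931942397504)]) (array([ 0.5096, -0.1738,  0.1292]), [np.float64(8.150852734526696e-05), np.float64(8.150852734524457e-05)])
```

```bash
python3 -m inch '[{"ax":0.122},{"ax":0.122},{"ax":0.122},{"ax":0.122},{"az":0.15},{"az":0.15},{"az":0.15},{"az":0.15},{"az":0.15},{"az":0.15},{"az":0}]'
cat >> h.py <<'E'
np.set_printoptions(precision=4,suppress=True)
def delta(p,Rt=None):
    s=status.state(); Q=R.from_quat(s["ee_rot"])
    out=Q.inv().apply(np.array(p)-s["tool_pos"])
    if Rt is not None: return out,(Q.inv()*Rt).as_rotvec()
    return out
def axes(x,z):
    x=np.array(x)/np.linalg.norm(x); z=np.array(z)-np.dot(z,x)*x; z/=np.linalg.norm(z)
    return R.from_matrix(np.column_stack([x,np.cross(z,x),z]))
E
python3 - <<'E'
from h import *
s=status.state();print(s["joints"],R.from_quat(s["ee_rot"]).as_matrix())
c2=lambda x,y:((x+.5)/5-.5+325,(y+.5)/5-.5+225)
c1=lambda x,y:((x+.5)/5-.5+180,(y+.5)/5-.5+220)
print("mug",onz(ray("scene",c2(295,485)),.095),"tape",onz(ray("scene",c1(558,108)),.045))
h=np.array([-.469,-.883,0]); a=.9
x=-h*np.sin(a)-np.array([0,0,np.cos(a)]); Rt=axes(x,[.883,-.469,0])
G=np.array([.5385,.101,.037]); tcp=G+.0187*x
pre=tcp-.09*x
print("pre",pre,"tcp",tcp,delta(pre,Rt))
E
```

```text
[-0.1342  0.3268 -0.1934  1.052  -0.      1.4366] [[-0.0013  0.      1.    ]
 [ 0.0002  1.     -0.    ]
 [-1.      0.0002 -0.0013]]
mug [0.7255 0.028  0.095 ] tape [ 0.4013 -0.0157  0.045 ]
pre [0.5123 0.0517 0.0813] tcp [0.5454 0.1139 0.0254] (array([ 0.1494,  0.0516, -0.0371]), array([ 0.454 , -0.2208,  0.8817]))validation failed for argument at $[0]...
```

```bash
python3 -m inch '[{"ax":0.122,"ay":0,"az":0,"dx":0,"dy":0,"dz":0,"grip":0},{"ax":0.122,"ay":0,"az":0,"dx":0,"dy":0,"dz":0,"grip":0},{"ax":0.122,"ay":0,"az":0,"dx":0,"dy":0,"dz":0,"grip":0},{"ax":0.122,"ay":0,"az":0,"dx":0,"dy":0,"dz":0,"grip":0},{"ax":0,"ay":0,"az":0.15,"dx":0,"dy":0,"dz":0,"grip":0},{"ax":0,"ay":0,"az":0.15,"dx":0,"dy":0,"dz":0,"grip":0},{"ax":0,"ay":0,"az":0.15,"dx":0,"dy":0,"dz":0,"grip":0},{"ax":0,"ay":0,"az":0.15,"dx":0,"dy":0,"dz":0,"grip":0},{"ax":0,"ay":0,"az":0.15,"dx":0,"dy":0,"dz":0,"grip":0},{"ax":0,"ay":0,"az":0.15,"dx":0,"dy":0,"dz":0,"grip":0},{"ax":0,"ay":0,"az":0,"dx":0,"dy":0,"dz":0,"grip":0}]'
python3 - <<'E'
from h import *
s=status.state();print(s["joints"],R.from_quat(s["ee_rot"]).as_matrix())
h=np.array([-.469,-.883,0]); a=.9
x=-h*np.sin(a)-np.array([0,0,np.cos(a)]); Rt=axes(x,[.883,-.469,0])
G=np.array([.5385,.101,.037]); tcp=G+.0187*x
print(delta(tcp-.09*x,Rt))
E
```

```text
time: 1.25
tool_pos: [0.548, -0.0016, 0.228]
ee_rot: [0.456, 0.545, 0.143, 0.69]
ft_force: [-0.5, 0.2, 0.4]
finger_gap: 0.0852
[-0.604   0.3584 -0.4846  0.8748  0.892   1.3935] [[ 0.3663  0.2997  0.8809]
 [ 0.6929  0.544  -0.4732]
 [-0.6211  0.7837 -0.0084]]
(array([ 0.1149, -0.0967, -0.0555]), array([-0.0095, -0.0015, -0.0008]))
```

```bash
python3 -m inch '[{"ax":0,"ay":0,"az":0,"dx":0,"dy":-0.032,"dz":-0.018,"grip":0},{"ax":0,"ay":0,"az":0,"dx":0.02,"dy":-0.032,"dz":-0.018,"grip":0},{"ax":0,"ay":0,"az":0,"dx":0.035,"dy":-0.033,"dz":-0.0195,"grip":0},{"ax":0,"ay":0,"az":0,"dx":0.03,"dy":0,"dz":0,"grip":0},{"ax":0,"ay":0,"az":0,"dx":0.015,"dy":0,"dz":0,"grip":0},{"ax":0,"ay":0,"az":0,"dx":0,"dy":0,"dz":0,"grip":0}]'
python3 - <<'E'
from h import *
import pickle
s=status.state();im=eyes.capture("wrist");cv2.imwrite("pics/w1.png",im);pickle.dump(s,open("s1.pkl","wb"))
im=eyes.capture("side");cv2.imwrite("pics/s1.png",cv2.resize(im[150:350,150:450],None,fx=2.5,fy=2.5))
E
```

```text
time: 1.85
tool_pos: [0.5096, 0.0432, 0.0941]
ee_rot: [0.451, 0.545, 0.145, 0.692]
ft_force: [-0.2, 0.4, 1.0]
finger_gap: 0.0854
```

View pics/w1.png

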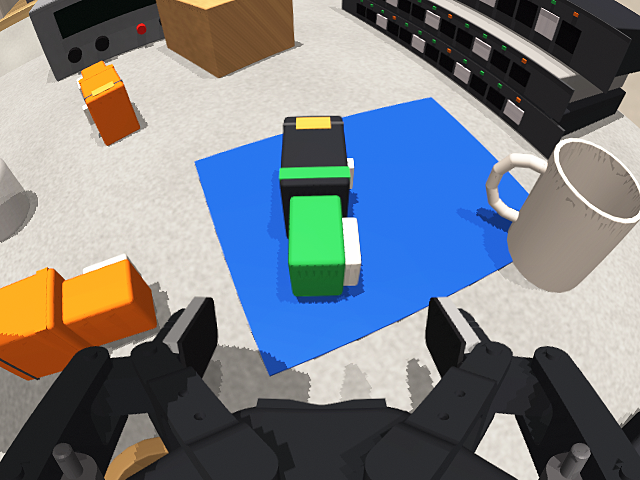

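View pics/s1.png

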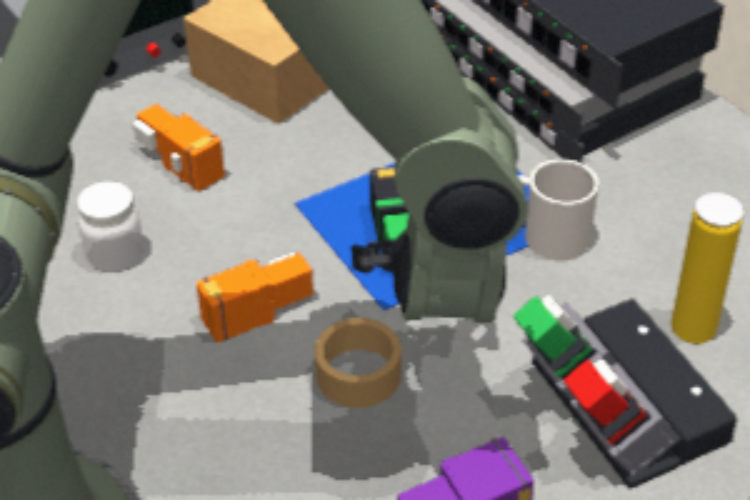

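Run:
```python
from h import *
import pickle
s=pickle.load(open("s1.pkl","rb"))
for p in [(290,198),(341,196),(344,265),(289,265)]: print("neck",onz(wray(p,s),.056))
for p in [(282,120),(344,117),(350,168),(279,168)]: print("body",onz(wray(p,s),.066))
for p in [(195,161),(432,97),(271,375)]: print("mat",onz(wray(p,s),.002))
print("orange",onz(wray((156,322),s),.01),onz(wray((130,258),s),.056),onz(ray("side",(275,258)),.05))
print(s["tool_pos"])
```

```text
neck [0.536  0.1344 0.056 ]
neck [0.5661 0.1205 0.056 ]
neck [0.5418 0.0742 0.056 ]
neck [0.5141 0.0887 0.056 ]
body [0.5607 0.2021 0.066 ]
body [0.6043 0.1831 0.066 ]
body [0.579  0.1318 0.066 ]
body [0.5375 0.1538 0.066 ]
mat [0.4915 0.2683 0.002 ]
mat [0.7686 0.2506 0.002 ]
mat [0.4784 0.0506 0.002 ]
orange [0.4194 0.1159 0.01  ] [0.4256 0.1393 0.056 ] [0.418  0.1137 0.05  ]
[0.5096 0.0432 0.0941]
```

Run:
```python
from h import *
h=np.array([-.462,-.887,0]); a=.9
x=-h*np.sin(a)-np.array([0,0,np.cos(a)]); Rt=axes(x,[.887,-.462,0])
G=np.array([.538,.1,.037]); tcp=G+.0187*x
print(tcp,delta(tcp,Rt))
```

```text
[0.5448 0.113  0.0254] (array([ 0.1055, -0.0055, -0.003 ]), array([-0.0031,  0.0053,  0.0013]))
```

```bash
python3 -m inch '[{"ax":0,"ay":0,"az":0,"dx":0.01,"dy":-0.005,"dz":-0.003,"grip":0},{"ax":0,"ay":0,"az":0,"dx":0.03,"dy":0,"dz":0,"grip":0},{"ax":0,"ay":0,"az":0,"dx":0.03,"dy":0,"dz":0,"grip":0},{"ax":0,"ay":0,"az":0,"dx":0.025,"dy":0,"dz":0,"grip":0},{"ax":0,"ay":0,"az":0,"dx":0.01,"dy":0,"dz":0,"grip":0},{"ax":0,"ay":0,"az":0,"dx":0,"dy":0,"dz":0,"grip":0}]'
python3 - <<'E'
from h import *
import pickle
s=status.state();im=eyes.capture("wrist");cv2.imwrite("pics/w2.png",im)
h=np.array([-.462,-.887,0]); a=.9
x=-h*np.sin(a)-np.array([0,0,np.cos(a)]); Rt=axes(x,[.887,-.462,0])
G=np.array([.538,.1,.037]); tcp=G+.0187*x
print(tcp,delta(tcp,Rt))
E
```

```text
time: 2.55
tool_pos: [0.5449, 0.113, 0.0258]
ee_rot: [0.452, 0.544, 0.145, 0.692]
ft_force: [1.2, 0.6, 0.4]
finger_gap: 0.0851
[0.5448 0.113  0.0254] (array([ 0.0008, -0.0004, -0.0004]), array([-0.0039,  0.0062,  0.0006]))
```

View pics/w2.png

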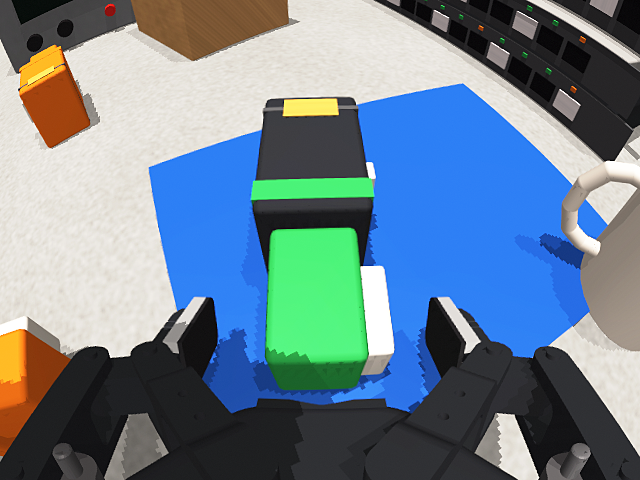

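The fallen green neck lies at (315,310) between the pads (inner edges ~215 and ~428), its button at (378,318) inside the right pad. Closing.

```bash
python3 -m inch '[{"ax":0,"ay":0,"az":0,"dx":0,"dy":0,"dz":0,"grip":0.5},{"ax":0,"ay":0,"az":0,"dx":0,"dy":0,"dz":0,"grip":0.8},{"ax":0,"ay":0,"az":0,"dx":0,"dy":0,"dz":0,"grip":1},{"ax":0,"ay":0,"az":0,"dx":0,"dy":0,"dz":0,"grip":1},{"ax":0,"ay":0,"az":0,"dx":0,"dy":0,"dz":0,"grip":1},{"ax":0,"ay":0,"az":0,"dx":0,"dy":0,"dz":0,"grip":1}]' 90
python3 - <<'E'
from h import *
im=eyes.capture("wrist");cv2.imwrite("pics/w3.png",im)
E
```

```text
time: 3.2
tool_pos: [0.5443, 0.1129, 0.0269]
ee_rot: [0.453, 0.543, 0.145, 0.692]
ft_force: [-4.8, -1.7, 7.9]
finger_gap: 0.0326
```

View pics/w3.png

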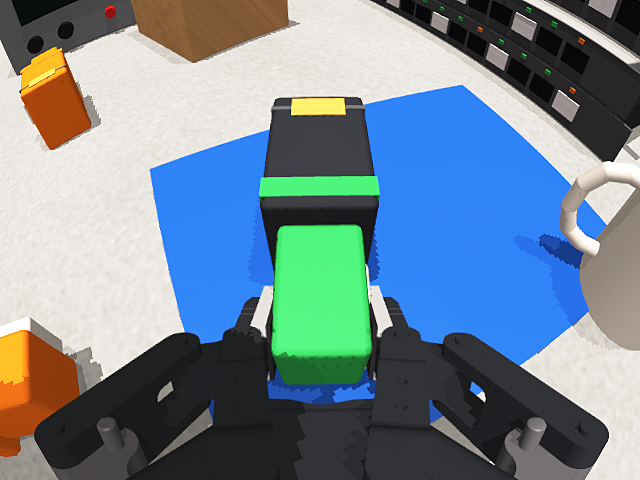

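```bash
python3 -m inch '[{"ax":0,"ay":0,"az":0,"dx":-0.004,"dy":0.005,"dz":0,"grip":1},{"ax":0,"ay":0,"az":0,"dx":-0.012,"dy":0.015,"dz":0,"grip":1},{"ax":0,"ay":0,"az":0,"dx":-0.018,"dy":0.023,"dz":0,"grip":1},{"ax":0,"ay":0,"az":0,"dx":-0.018,"dy":0.023,"dz":0,"grip":1},{"ax":0,"ay":0,"az":0,"dx":-0.014,"dy":0.018,"dz":0,"grip":1},{"ax":0,"ay":0,"az":0,"dx":-0.004,"dy":0.005,"dz":0,"grip":1},{"ax":0,"ay":0,"az":0,"dx":0,"dy":0,"dz":0,"grip":1},{"ax":0,"ay":0,"az":0,"dx":0,"dy":0,"dz":0,"grip":1}]'
python3 - <<'E'
from h import *
s=status.state();print(s["joints"],s["moment"])
im=eyes.capture("wrist");cv2.imwrite("pics/w4.png",im)
E
```

```text
time: 4.05
tool_pos: [0.5439, 0.1131, 0.1377]
ee_rot: [0.452, 0.544, 0.144, 0.692]
ft_force: [-0.8, -0.1, -3.2]
finger_gap: 0.0334
[-0.3869  0.39   -0.7576  0.2981  0.8921  1.7328] [-1.4174  0.7635 -0.0036]
```

View pics/w4.png

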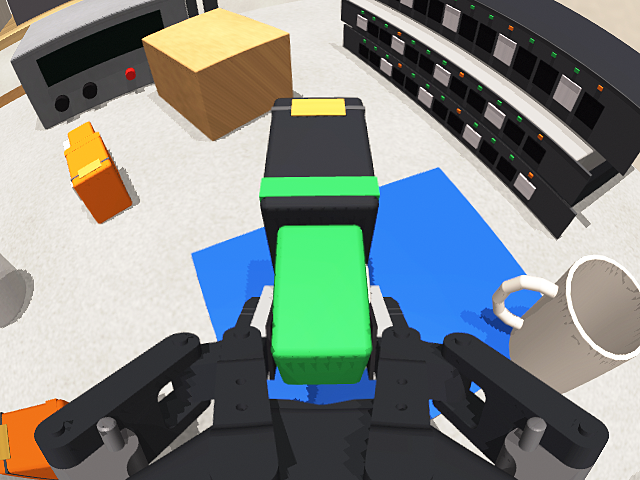

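```bash
python3 - <<'E'
from h import *
for p in [(462,203),(497,172),(544,190),(509,225)]: print("carton top",onz(ray("scene",p),.1))
print(onz(ray("scene",(430,180)),.05))
E
python3 -m inch '[{"ax":0,"ay":0,"az":-0.08,"dx":0,"dy":0,"dz":0,"grip":1},{"ax":0,"ay":0,"az":-0.14,"dx":0,"dy":0,"dz":0,"grip":1},{"ax":0,"ay":0,"az":-0.14,"dx":0,"dy":0,"dz":0,"grip":1},{"ax":0,"ay":0,"az":-0.14,"dx":0,"dy":0,"dz":0,"grip":1},{"ax":0,"ay":0,"az":-0.14,"dx":0,"dy":0,"dz":0,"grip":1},{"ax":0,"ay":0,"az":-0.14,"dx":0,"dy":0,"dz":0,"grip":1},{"ax":0,"ay":0,"az":-0.12,"dx":0,"dy":0,"dz":0,"grip":1},{"ax":0,"ay":0,"az":0,"dx":0,"dy":0,"dz":0,"grip":1}]'
python3 - <<'E'
from h import *
s=status.state();print(s["joints"]);print(R.from_quat(s["ee_rot"]).as_matrix())
E
```

```text
carton top [0.5605 0.3978 0.1   ]
carton top [0.5259 0.5541 0.1   ]
carton top [0.6389 0.6127 0.1   ]
carton top [0.6761 0.4483 0.1   ]
[0.4219 0.4194 0.05  ]
time: 4.9
tool_pos: [0.5451, 0.1163, 0.1372]
ee_rot: [0.17, 0.688, -0.169, 0.685]
ft_force: [-0.6, 0.3, -4.4]
finger_gap: 0.033
[ 0.0769  0.421  -0.3079  0.8446  0.0016  2.1311]
[[-0.0027  0.4649  0.8854]
 [ 0.0014  0.8854 -0.4649]
 [-1.     -0.0001 -0.0031]]
```

```bash
python3 -m inch '[{"ax":0,"ay":0,"az":-0.08,"dx":0,"dy":0.01,"dz":0.01,"grip":1},{"ax":0,"ay":0,"az":-0.12,"dx":0,"dy":0.02,"dz":0,"grip":1},{"ax":0,"ay":0,"az":-0.14,"dx":-0.005,"dy":0.02,"dz":0,"grip":1},{"ax":0,"ay":0,"az":-0.14,"dx":-0.005,"dy":0.02,"dz":0,"grip":1},{"ax":0,"ay":0,"az":-0.12,"dx":-0.01,"dy":0.015,"dz":0,"grip":1},{"ax":0,"ay":0,"az":-0.07,"dx":0,"dy":0.01,"dz":0,"grip":1},{"ax":0,"ay":0,"az":0,"dx":0,"dy":0,"dz":0,"grip":1},{"ax":0,"ay":0,"az":0,"dx":0,"dy":0,"dz":0,"grip":1}]'
python3 - <<'E'
from h import *
s=status.state();print(s["joints"]);Q=R.from_quat(s["ee_rot"]);print(Q.as_matrix(), "G",s["tool_pos"]-.0187*Q.as_matrix()[:,0])
Qg=axes(np.array([.462,.887,0])*np.sin(.9)-np.array([0,0,np.cos(.9)]),[.887,-.462,0])
rel=R.from_quat([.452,.544,.144,.692]).inv()
zp=Q.apply(rel.apply([-.462,-.887,0]));print("pack z now",zp)
for n in("scene","side"):
    im=eyes.capture(n);cv2.imwrite(f"pics/{n}5.png",im)
a=cv2.imread("pics/scene5.png")[200:340,300:480];b=cv2.imread("pics/side5.png")[150:290,250:430]
cv2.imwrite("pics/p5.png",np.hstack([cv2.resize(a,(400,311)),cv2.resize(b,(400,311))]))
E
```

```text
time: 5.7
tool_pos: [0.5984, 0.1938, 0.1291]
ee_rot: [-0.064, 0.706, -0.387, 0.59]
ft_force: [-0.0, -0.5, -2.7]
finger_gap: 0.0331
[ 0.3871  1.0358  0.6194  1.7035 -0.4063  2.5621]
[[-0.2948  0.3664  0.8825]
 [-0.547   0.6926 -0.4703]
 [-0.7836 -0.6213 -0.0037]] G [0.6039 0.204  0.1438]
pack z now [ 0.0094 -0.0072  1.    ]
```

View pics/p5.png

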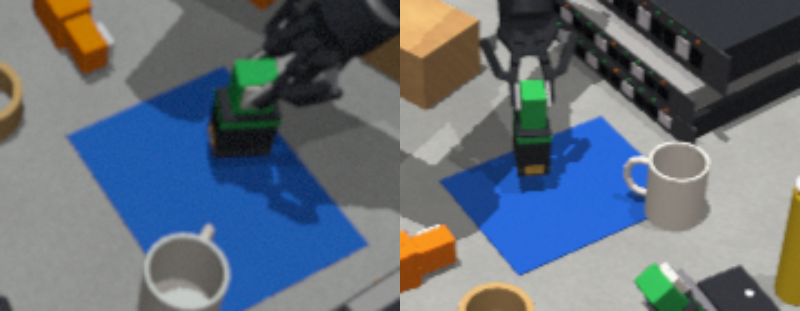

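```bash
python3 -m inch '[{"ax":0,"ay":0,"az":0,"dx":0.006,"dy":0.005,"dz":0,"grip":1},{"ax":0,"ay":0,"az":0,"dx":0.008,"dy":0.006,"dz":0,"grip":1},{"ax":0,"ay":0,"az":0,"dx":0.006,"dy":0.005,"dz":0,"grip":1},{"ax":0,"ay":0,"az":0,"dx":0.002,"dy":0.0015,"dz":0,"grip":1},{"ax":0,"ay":0,"az":0,"dx":0,"dy":0,"dz":0,"grip":1},{"ax":0,"ay":0,"az":0,"dx":0,"dy":0,"dz":0,"grip":1}]'
python3 -m inch '[{"ax":0,"ay":0,"az":0,"dx":0.0016,"dy":0.0012,"dz":0,"grip":1},{"ax":0,"ay":0,"az":0,"dx":0,"dy":0,"dz":0,"grip":1}]'
python3 -m inch '[{"ax":0,"ay":0,"az":0,"dx":0.0016,"dy":0.0012,"dz":0,"grip":1},{"ax":0,"ay":0,"az":0,"dx":0,"dy":0,"dz":0,"grip":1}]'
```

```text
time: 6.4
tool_pos: [0.5991, 0.1944, 0.1046]
ee_rot: [-0.064, 0.704, -0.387, 0.592]
ft_force: [0.8, -0.7, -2.9]
finger_gap: 0.033
time: 6.6
tool_pos: [0.5991, 0.1944, 0.1024]
ee_rot: [-0.064, 0.704, -0.387, 0.592]
ft_force: [0.2, 0.1, -3.5]
finger_gap: 0.033
time: 6.8
tool_pos: [0.5992, 0.1944, 0.1006]
ee_rot: [-0.064, 0.704, -0.387, 0.592]
ft_force: [0.9, -0.3, -3.6]
finger_gap: 0.033
```

```bash
python3 -m inch '[{"ax":0,"ay":0,"az":0,"dx":0.0016,"dy":0.0012,"dz":0,"grip":1},{"ax":0,"ay":0,"az":0,"dx":0.0008,"dy":0.0006,"dz":0,"grip":1},{"ax":0,"ay":0,"az":0,"dx":0,"dy":0,"dz":0,"grip":1}]'
python3 -m inch '[{"ax":0,"ay":0,"az":0,"dx":0.0008,"dy":0.0006,"dz":0,"grip":1},{"ax":0,"ay":0,"az":0,"dx":0,"dy":0,"dz":0,"grip":1}]'
python3 -m inch '[{"ax":0,"ay":0,"az":0,"dx":0.0008,"dy":0.0006,"dz":0,"grip":1},{"ax":0,"ay":0,"az":0,"dx":0,"dy":0,"dz":0,"grip":1}]'
```

```text
time: 7.1
tool_pos: [0.5991, 0.1945, 0.1005]
ee_rot: [-0.065, 0.704, -0.387, 0.592]
ft_force: [-1.9, 2.4, 10.0]
finger_gap: 0.0328
time: 7.3
tool_pos: [0.5991, 0.1945, 0.1004]
ee_rot: [-0.065, 0.704, -0.387, 0.593]
ft_force: [-2.7, 3.5, 13.7]
finger_gap: 0.0329
time: 7.5
tool_pos: [0.5991, 0.1945, 0.1004]
ee_rot: [-0.065, 0.703, -0.387, 0.593]
ft_force: [-3.0, 4.2, 17.4]
finger_gap: 0.0332
```

Run:
```python
from h import *
a=eyes.capture("scene")[230:300,370:440];b=eyes.capture("side")[160:240,280:350]
cv2.imwrite("pics/p6.png",np.hstack([cv2.resize(a,(400,400)),cv2.resize(b,(400,457))[:400]]))
```

```text
(no output)
```

View pics/p6.png

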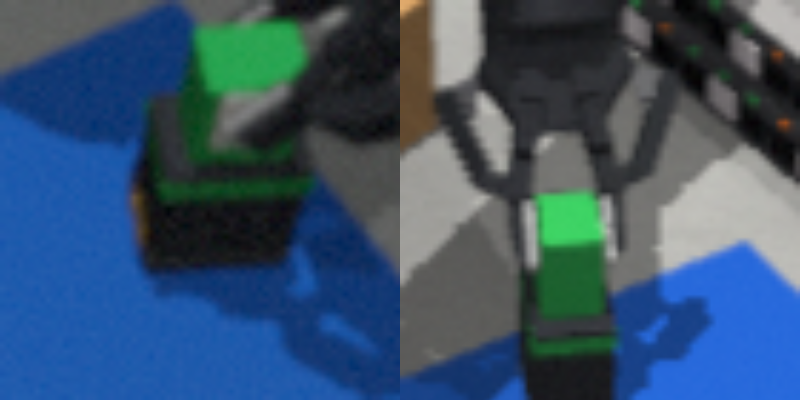

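```bash
python3 -m inch '[{"ax":0,"ay":0,"az":0,"dx":-0.0012,"dy":-0.0009,"dz":0,"grip":1},{"ax":0,"ay":0,"az":0,"dx":-0.0008,"dy":-0.0006,"dz":0,"grip":1},{"ax":0,"ay":0,"az":0,"dx":0,"dy":0,"dz":0,"grip":1}]' 20
python3 -m inch '[{"ax":0,"ay":0,"az":0,"dx":0,"dy":0,"dz":0,"grip":0.55},{"ax":0,"ay":0,"az":0,"dx":0,"dy":0,"dz":0,"grip":0.4},{"ax":0,"ay":0,"az":0,"dx":0,"dy":0,"dz":0,"grip":0.2},{"ax":0,"ay":0,"az":0,"dx":0,"dy":0,"dz":0,"grip":0},{"ax":0,"ay":0,"az":0,"dx":0,"dy":0,"dz":0,"grip":0},{"ax":0,"ay":0,"az":0,"dx":0,"dy":0,"dz":0,"grip":0}]'
python3 - <<'E'
from h import *
s=status.state()
cv2.imwrite("pics/w7.png",eyes.capture("wrist"))
b=eyes.capture("side")[140:240,270:370]
cv2.imwrite("pics/p7.png",cv2.resize(b,(500,500)))
E
```

```text
time: 7.9
tool_pos: [0.5991, 0.1944, 0.1005]
ee_rot: [-0.064, 0.704, -0.387, 0.592]
ft_force: [-1.7, 1.8, 8.1]
finger_gap: 0.0329
time: 8.5
tool_pos: [0.5988, 0.1942, 0.0977]
ee_rot: [-0.064, 0.704, -0.387, 0.592]
ft_force: [-0.2, 0.6, 0.1]
finger_gap: 0.0856
```

View pics/w7.png

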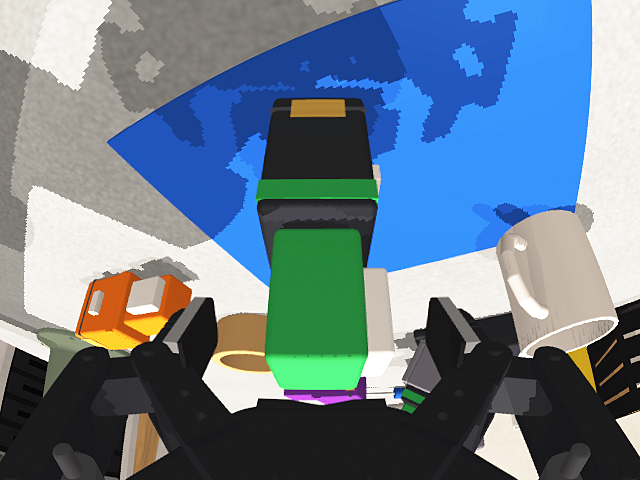

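View pics/p7.png

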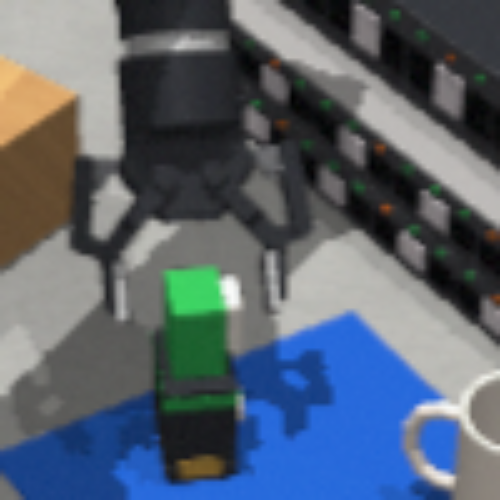

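The first pack stands upright and free (neck centre at (318,300) in the wrist view, well clear of the pads). Retreating and heading for the dock.

```bash
python3 -m inch '[{"ax":0,"ay":0,"az":0,"dx":-0.01,"dy":0,"dz":0,"grip":0},{"ax":0,"ay":0,"az":0,"dx":-0.03,"dy":0,"dz":0,"grip":0},{"ax":0,"ay":0,"az":0,"dx":-0.04,"dy":0,"dz":0,"grip":0},{"ax":0,"ay":0,"az":0,"dx":-0.04,"dy":-0.01,"dz":0,"grip":0},{"ax":0,"ay":0,"az":0,"dx":-0.03,"dy":-0.03,"dz":0,"grip":0},{"ax":0,"ay":0,"az":0,"dx":-0.03,"dy":-0.03,"dz":0,"grip":0},{"ax":0,"ay":0,"az":0,"dx":0,"dy":0,"dz":0,"grip":0}]'
python3 - <<'E'
from h import *
ps=-.143; dx=np.array([np.cos(ps),np.sin(ps),0]); up=np.array([0,0,1])
zp=-np.sin(.56)*dx+np.cos(.56)*up; xp=np.cos(.56)*dx+np.sin(.56)*up
Rt=axes(-zp,xp); T=np.array([.5235,-.155,.140]); tcp=T-.0407*zp+.001*xp
print(tcp,tcp+.1*zp,delta(tcp+.1*zp,Rt),status.state()["joints"])
E
```

```text
time: 9.3
tool_pos: [0.6089, 0.2306, 0.2748]
ee_rot: [-0.058, 0.698, -0.38, 0.604]
ft_force: [-0.1, 0.7, 0.7]
finger_gap: 0.0852
[ 0.5457 -0.1582  0.106 ] [ 0.4932 -0.1506  0.1908] (array([ 0.3037, -0.2616,  0.0715]), array([-0.1423, -0.6261,  0.7202])) [ 0.4272  1.0763  1.0835  2.1044 -0.3922  2.5901]
```

```bash
python3 -m inch '[{"ax":-0.018,"ay":-0.078,"az":0.09,"dx":0,"dy":0,"dz":0,"grip":0},{"ax":-0.018,"ay":-0.078,"az":0.09,"dx":0,"dy":-0.02,"dz":0,"grip":0},{"ax":-0.018,"ay":-0.078,"az":0.09,"dx":0,"dy":-0.03,"dz":0,"grip":0},{"ax":-0.018,"ay":-0.078,"az":0.09,"dx":0,"dy":-0.03,"dz":0,"grip":0},{"ax":-0.018,"ay":-0.078,"az":0.09,"dx":0,"dy":-0.03,"dz":0,"grip":0},{"ax":-0.018,"ay":-0.078,"az":0.09,"dx":0,"dy":-0.03,"dz":0,"grip":0},{"ax":-0.018,"ay":-0.078,"az":0.09,"dx":0,"dy":-0.03,"dz":0,"grip":0},{"ax":-0.018,"ay":-0.078,"az":0.09,"dx":0,"dy":-0.02,"dz":0,"grip":0},{"ax":0,"ay":0,"az":0,"dx":0,"dy":0,"dz":0,"grip":0}]'
python3 - <<'E'
from h import *
ps=-.143; dx=np.array([np.cos(ps),np.sin(ps),0]); up=np.array([0,0,1])
zp=-np.sin(.56)*dx+np.cos(.56)*up; xp=np.cos(.56)*dx+np.sin(.56)*up
Rt=axes(-zp,xp); T=np.array([.5235,-.155,.140]); tcp=T-.0407*zp+.001*xp
print(delta(tcp+.1*zp,Rt),status.state()["joints"])
E
```

```text
time: 10.2
tool_pos: [0.5465, 0.0745, 0.3294]
ee_rot: [0.025, 0.517, -0.098, 0.85]
ft_force: [-0.6, 0.1, -0.5]
finger_gap: 0.0855
(array([ 0.1303, -0.2227, -0.0784]), array([-0.0156, -0.0776,  0.076 ])) [ 0.1044 -0.037  -0.493   0.6624 -0.1872  1.8121]
```

```bash
python3 -m inch '[{"ax":-0.016,"ay":-0.078,"az":0.076,"dx":0,"dy":-0.03,"dz":-0.015,"grip":0},{"ax":0,"ay":0,"az":0,"dx":0.01,"dy":-0.04,"dz":-0.02,"grip":0},{"ax":0,"ay":0,"az":0,"dx":0.02,"dy":-0.04,"dz":-0.02,"grip":0},{"ax":0,"ay":0,"az":0,"dx":0.03,"dy":-0.04,"dz":-0.02,"grip":0},{"ax":0,"ay":0,"az":0,"dx":0.03,"dy":-0.04,"dz":0,"grip":0},{"ax":0,"ay":0,"az":0,"dx":0.02,"dy":-0.03,"dz":0,"grip":0},{"ax":0,"ay":0,"az":0,"dx":0,"dy":0,"dz":0,"grip":0},{"ax":0,"ay":0,"az":0,"dx":0,"dy":0,"dz":0,"grip":0}]'
python3 - <<'E'
from h import *
import pickle
s=status.state();im=eyes.capture("wrist");cv2.imwrite("pics/w8.png",im);pickle.dump(s,open("s8.pkl","wb"))
ps=-.143; dx=np.array([np.cos(ps),np.sin(ps),0]); up=np.array([0,0,1])
zp=-np.sin(.56)*dx+np.cos(.56)*up; xp=np.cos(.56)*dx+np.sin(.56)*up
Rt=axes(-zp,xp); T=np.array([.5235,-.155,.140]); tcp=T-.0407*zp+.001*xp
print(delta(tcp+.1*zp,Rt),status.state()["joints"])
E
```

```text
time: 11.0
tool_pos: [0.5164, -0.136, 0.2035]
ee_rot: [0.035, 0.483, -0.061, 0.873]
ft_force: [0.4, -0.6, 0.3]
finger_gap: 0.0854
(array([ 0.    , -0.0184, -0.0249]), array([ 0.003 ,  0.0017, -0.0034])) [-0.5059 -0.015  -0.868   0.187   0.1935  1.2567]
```

View pics/w8.png

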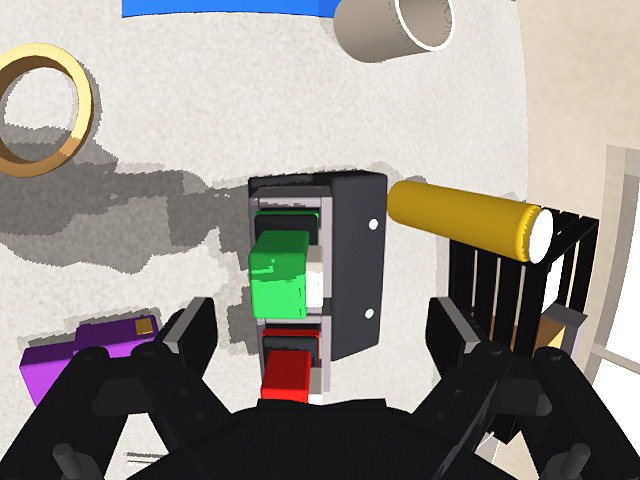

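Run:
```python
import cv2
im=cv2.imread("pics/w8.png")[200:420,230:350]
cv2.imwrite("pics/c8.png",cv2.resize(im,None,fx=2.7*1.0,fy=2.7))
im=cv2.imread("pics/w8.png")[220:330,235:345]
cv2.imwrite("pics/c8.png",cv2.resize(im,None,fx=5,fy=5))
```

```text
(no output)
```

View pics/c8.png

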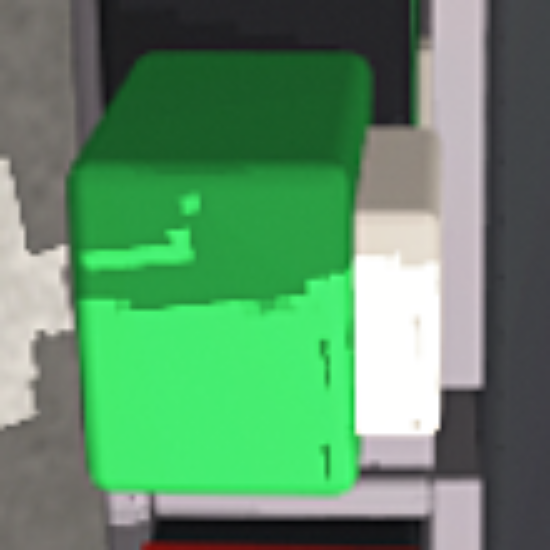

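Run:
```python
from h import *
import pickle
s=pickle.load(open("s8.pkl","rb"))
ps=-.143; dx=np.array([np.cos(ps),np.sin(ps),0]); up=np.array([0,0,1])
zp=-np.sin(.56)*dx+np.cos(.56)*up; xp=np.cos(.56)*dx+np.sin(.56)*up; yp=np.cross(zp,xp)
T=np.array([.5235,-.155,.140])
px=[((x+.5)/5-.5+235,(y+.5)/5-.5+220) for x,y in [(70,168),(352,163),(357,490),(93,490)]]
for off in (-.005,0,.005,.01):
    C=[]
    for p in px:
        o,d=wray(p,s); C.append(o+d*np.dot(T+off*zp-o,zp)/np.dot(d,zp))
    C=np.array(C); L=[np.linalg.norm(C[i]-C[(i+1)%4]) for i in range(4)]
    e=(C[1]-C[2])+(C[0]-C[3])
    print(off,C.mean(0),np.array(L), "in pack axes dx,dy",(C.mean(0)-T)@xp,(C.mean(0)-T)@yp,"yaw err",np.dot(e,xp)/np.dot(e,yp))
```

```text
-0.005 [ 0.5258 -0.156   0.1356] [0.0333 0.0429 0.0333 0.0427] in pack axes dx,dy -0.00022103294212809634 -0.000656944952251496 yaw err -0.0007653760402070007
0 [ 0.5241 -0.1535  0.1402] [0.0325 0.0418 0.0325 0.0417] in pack axes dx,dy 0.0004051490824568702 0.0015187643537299812 yaw err -0.0007653760402061673
0.005 [ 0.5223 -0.1511  0.1448] [0.0316 0.0408 0.0317 0.0406] in pack axes dx,dy 0.0010313311070419412 0.0036944736597115018 yaw err -0.0007653760402053905
0.01 [ 0.5205 -0.1486  0.1494] [0.0308 0.0397 0.0308 0.0396] in pack axes dx,dy 0.0016575131316268928 0.0058701829656929785 yaw err -0.0007653760402057358
```

```bash
python3 -m inch '[{"ax":0.003,"ay":0.002,"az":-0.003,"dx":0,"dy":-0.018,"dz":-0.024,"grip":0},{"ax":0,"ay":0,"az":0,"dx":0.03,"dy":0,"dz":-0.0005,"grip":0},{"ax":0,"ay":0,"az":0,"dx":0.03,"dy":0,"dz":0,"grip":0},{"ax":0,"ay":0,"az":0,"dx":0.025,"dy":0,"dz":0,"grip":0},{"ax":0,"ay":0,"az":0,"dx":0,"dy":0,"dz":0,"grip":0},{"ax":0,"ay":0,"az":0,"dx":0,"dy":0,"dz":0,"grip":0}]'
python3 - <<'E'
from h import *
s=status.state();im=eyes.capture("wrist");cv2.imwrite("pics/w9.png",im)
ps=-.143; dx=np.array([np.cos(ps),np.sin(ps),0]); up=np.array([0,0,1])
zp=-np.sin(.56)*dx+np.cos(.56)*up; xp=np.cos(.56)*dx+np.sin(.56)*up
Rt=axes(-zp,xp); T=np.array([.5242,-.155,.140]); tcp=T-.0407*zp+.001*xp
print(delta(tcp,Rt),s["joints"])
E
```

```text
time: 11.65
tool_pos: [0.5382, -0.1557, 0.1194]
ee_rot: [0.034, 0.483, -0.061, 0.873]
ft_force: [-1.0, 0.5, 1.3]
finger_gap: 0.0852
(array([ 0.0163, -0.0009, -0.0005]), array([ 0.0019,  0.0015, -0.0005])) [-0.5225  0.1948 -0.9277 -0.0787  0.1993  1.2429]
```

View pics/w9.png

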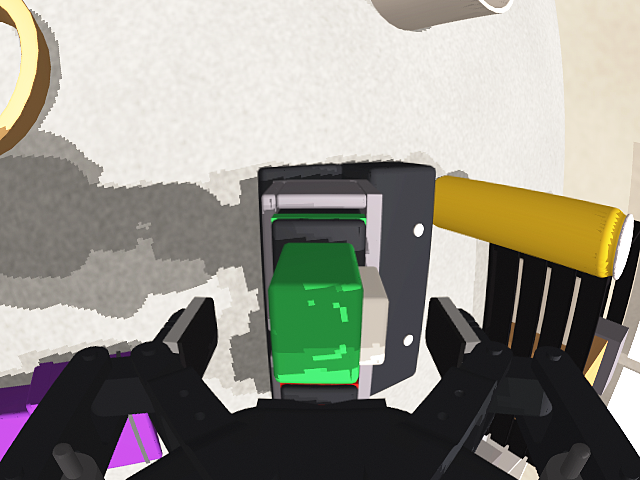

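The green docked neck sits at (315,320) between the pads, button at (373,310) on the right; the red one is just below at (318,390), untouched. Advancing and squeezing.

```bash
python3 -m inch '[{"ax":0.002,"ay":0.0015,"az":0,"dx":0.008,"dy":-0.001,"dz":-0.0005,"grip":0},{"ax":0,"ay":0,"az":0,"dx":0.008,"dy":0,"dz":0,"grip":0},{"ax":0,"ay":0,"az":0,"dx":0,"dy":0,"dz":0,"grip":0.3},{"ax":0,"ay":0,"az":0,"dx":0,"dy":0,"dz":0,"grip":0.6},{"ax":0,"ay":0,"az":0,"dx":0,"dy":0,"dz":0,"grip":1},{"ax":0,"ay":0,"az":0,"dx":0,"dy":0,"dz":0,"grip":1},{"ax":0,"ay":0,"az":0,"dx":0,"dy":0,"dz":0,"grip":1},{"ax":0,"ay":0,"az":0,"dx":0,"dy":0,"dz":0,"grip":1}]' 90
python3 - <<'E'
from h import *
s=status.state();im=eyes.capture("wrist");cv2.imwrite("pics/w10.png",im)
ps=-.143; dx=np.array([np.cos(ps),np.sin(ps),0]); up=np.array([0,0,1])
zp=-np.sin(.56)*dx+np.cos(.56)*up; xp=np.cos(.56)*dx+np.sin(.56)*up
Rt=axes(-zp,xp); T=np.array([.5242,-.155,.140]); tcp=T-.0407*zp+.001*xp
print(delta(tcp,Rt),s["joints"],s["moment"], R.from_quat(s["ee_rot"]).inv().apply(s["ft_force"]))
E
```

```text
time: 12.5
tool_pos: [0.5459, -0.1595, 0.106]
ee_rot: [0.035, 0.483, -0.063, 0.873]
ft_force: [-4.3, 1.0, 7.7]
finger_gap: 0.0335
(array([0.0001, 0.0014, 0.0003]), array([-0.0018,  0.0002,  0.0011])) [-0.5196  0.237  -0.924  -0.1185  0.1956  1.2493] [0.1053 0.6087 0.0359] [-8.874   0.3468  0.3891]
```

View pics/w10.png

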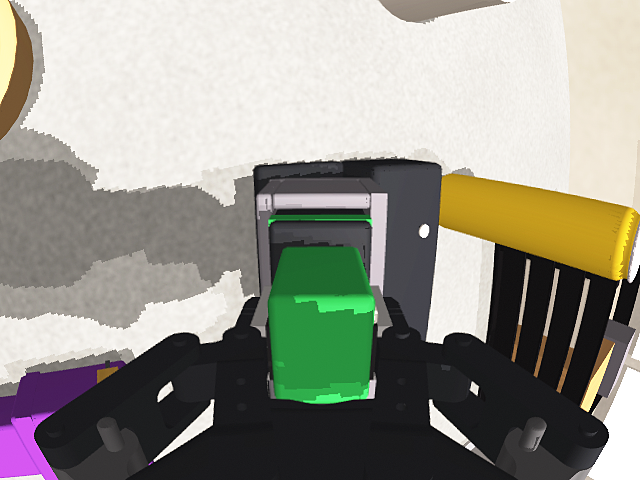

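```bash
python3 -m inch '[{"ax":0,"ay":0,"az":0,"dx":-0.002,"dy":0,"dz":0,"grip":1},{"ax":0,"ay":0,"az":0,"dx":-0.003,"dy":0,"dz":0,"grip":1},{"ax":0,"ay":0,"az":0,"dx":-0.003,"dy":0,"dz":0,"grip":1},{"ax":0,"ay":0,"az":0,"dx":0,"dy":0,"dz":0,"grip":1}]' 
python3 -c "
from h import *
s=status.state();print(R.from_quat(s['ee_rot']).inv().apply(s['ft_force']),s['moment'])"
```

```text
time: 12.95
tool_pos: [0.5416, -0.1585, 0.1123]
ee_rot: [0.035, 0.483, -0.063, 0.873]
ft_force: [2.2, 0.2, -1.9]
finger_gap: 0.0327
[2.7977 0.4727 0.8364] [ 0.063   0.4695 -0.0035]
```

Sliding freely (2.8 N along the slope); continuing out at a moderate pace.

```bash
python3 -m inch '[{"ax":0,"ay":0,"az":0,"dx":-0.006,"dy":0,"dz":0,"grip":1},{"ax":0,"ay":0,"az":0,"dx":-0.008,"dy":0,"dz":0,"grip":1},{"ax":0,"ay":0,"az":0,"dx":-0.008,"dy":0,"dz":0,"grip":1},{"ax":0,"ay":0,"az":0,"dx":-0.008,"dy":0,"dz":0,"grip":1},{"ax":0,"ay":0,"az":0,"dx":0,"dy":0,"dz":0,"grip":1}]' 
python3 -c "
from h import *
s=status.state();print(R.from_quat(s['ee_rot']).inv().apply(s['ft_force']),s['moment'])"
python3 -m inch '[{"ax":0,"ay":0,"az":0,"dx":-0.008,"dy":0,"dz":0,"grip":1},{"ax":0,"ay":0,"az":0,"dx":-0.01,"dy":0,"dz":0,"grip":1},{"ax":0,"ay":0,"az":0,"dx":-0.012,"dy":0,"dz":0,"grip":1},{"ax":0,"ay":0,"az":0,"dx":-0.014,"dy":0,"dz":0,"grip":1},{"ax":0,"ay":0,"az":0,"dx":-0.014,"dy":0,"dz":0,"grip":1},{"ax":0,"ay":0,"az":0,"dx":0,"dy":0,"dz":0,"grip":1}]'
python3 - <<'E'
from h import *
s=status.state();print(s["moment"]);print(R.from_quat(s["ee_rot"]).as_matrix())
a=eyes.capture("scene")[200:400,180:380];b=eyes.capture("side")[200:350,300:450]
cv2.imwrite("pics/p11.png",np.hstack([cv2.resize(a,(400,400)),cv2.resize(b,(400,400))]))
E
```

```text
time: 13.45
tool_pos: [0.5256, -0.1564, 0.1386]
ee_rot: [0.035, 0.483, -0.063, 0.873]
ft_force: [2.0, -0.7, -1.4]
finger_gap: 0.033
[ 2.3412 -0.3784  1.0212] [0.0667 0.299  0.0744]
time: 14.05
tool_pos: [0.4937, -0.1514, 0.1866]
ee_rot: [0.036, 0.484, -0.063, 0.872]
ft_force: [-0.8, 0.3, -4.8]
finger_gap: 0.0328
[ 0.1345  1.1471 -0.0633]
[[ 0.5234  0.1452  0.8396]
 [-0.0762  0.9894 -0.1236]
 [-0.8487  0.0008  0.5289]]
```

View pics/p11.png

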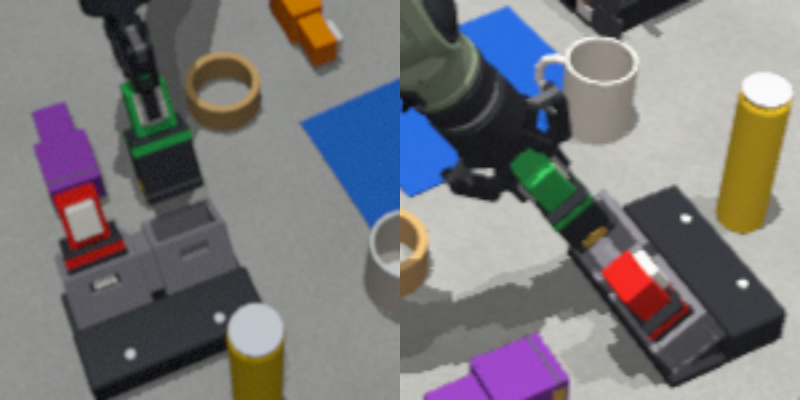

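```bash
python3 -m inch '[{"ax":0,"ay":0.07,"az":0,"dx":-0.02,"dy":0,"dz":0.01,"grip":1},{"ax":0,"ay":0.12,"az":0,"dx":-0.02,"dy":0.01,"dz":0.01,"grip":1},{"ax":0,"ay":0.14,"az":0,"dx":-0.01,"dy":0.02,"dz":0.01,"grip":1},{"ax":0,"ay":0.13,"az":0,"dx":0,"dy":0.03,"dz":0.01,"grip":1},{"ax":0,"ay":0.1,"az":0,"dx":0,"dy":0.04,"dz":0.01,"grip":1},{"ax":0,"ay":0,"az":0,"dx":0,"dy":0.04,"dz":0,"grip":1},{"ax":0,"ay":0,"az":0,"dx":0,"dy":0.04,"dz":0,"grip":1},{"ax":0,"ay":0,"az":0,"dx":0,"dy":0.02,"dz":0,"grip":1},{"ax":0,"ay":0,"az":0,"dx":0,"dy":0,"dz":0,"grip":1}]'
python3 - <<'E'
from h import *
Rt=axes([0,0,-1],[np.cos(.1),-np.sin(.1),0])
print(delta([.553,.10,.2],Rt))
c2=lambda x,y:((x+.5)/5-.5+325,(y+.5)/5-.5+225)
print("handle",onz(ray("scene",c2(345,385)),.06))
E
```

```text
time: 15.05
tool_pos: [0.5472, 0.0454, 0.2449]
ee_rot: [0.05, 0.704, -0.049, 0.706]
ft_force: [1.0, 0.1, -4.7]
finger_gap: 0.0328
(array([ 0.0451,  0.0548, -0.002 ]), array([-0.0401,  0.0026, -0.0021]))
handle [0.6838 0.0922 0.06  ]
```

```bash
python3 -m inch '[{"ax":0,"ay":0.003,"az":-0.002,"dx":0,"dy":0.025,"dz":0.001,"grip":1},{"ax":0,"ay":0,"az":0,"dx":0.01,"dy":0.025,"dz":0.001,"grip":1},{"ax":0,"ay":0,"az":0,"dx":0.025,"dy":0.005,"dz":0.001,"grip":1},{"ax":0,"ay":0,"az":0,"dx":0.03,"dy":0,"dz":0,"grip":1},{"ax":0,"ay":0,"az":0,"dx":0.03,"dy":0,"dz":0,"grip":1},{"ax":0,"ay":0,"az":0,"dx":0.02,"dy":0,"dz":0,"grip":1},{"ax":0,"ay":0,"az":0,"dx":0.012,"dy":0,"dz":0,"grip":1},{"ax":0,"ay":0,"az":0,"dx":0,"dy":0,"dz":0,"grip":1},{"ax":0,"ay":0,"az":0,"dx":0,"dy":0,"dz":0,"grip":1}]'
python3 - <<'E'
from h import *
s=status.state();print(R.from_quat(s["ee_rot"]).as_matrix())
a=eyes.capture("scene")[200:340,300:480];b=eyes.capture("side")[150:290,250:430]
cv2.imwrite("pics/p12.png",np.hstack([cv2.resize(a,(400,311)),cv2.resize(b,(400,311))]))
E
```

```text
time: 15.95
tool_pos: [0.5585, 0.0957, 0.12]
ee_rot: [0.051, 0.705, -0.052, 0.706]
ft_force: [-0.2, -0.0, -4.4]
finger_gap: 0.0335
[[ 0.0017  0.1447  0.9895]
 [-0.0013  0.9895 -0.1447]
 [-1.     -0.0011  0.0019]]
```

View pics/p12.png

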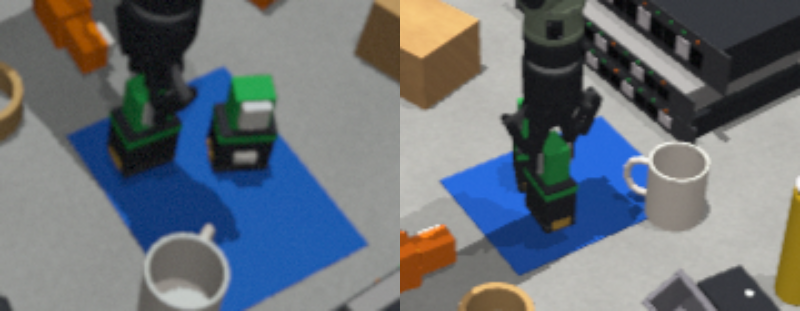

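```bash
python3 -m inch '[{"ax":0,"ay":0,"az":0,"dx":0.008,"dy":0.003,"dz":-0.003,"grip":1},{"ax":0,"ay":0,"az":0,"dx":0.008,"dy":0.002,"dz":-0.002,"grip":1},{"ax":0,"ay":0,"az":0,"dx":0.004,"dy":0,"dz":0,"grip":1},{"ax":0,"ay":0,"az":0,"dx":0,"dy":0,"dz":0,"grip":1},{"ax":0,"ay":0,"az":0,"dx":0,"dy":0,"dz":0,"grip":1}]'
python3 -m inch '[{"ax":0,"ay":0,"az":0,"dx":0.002,"dy":0,"dz":0,"grip":1},{"ax":0,"ay":0,"az":0,"dx":0.001,"dy":0,"dz":0,"grip":1},{"ax":0,"ay":0,"az":0,"dx":0,"dy":0,"dz":0,"grip":1}]'
python3 -m inch '[{"ax":0,"ay":0,"az":0,"dx":0.001,"dy":0,"dz":0,"grip":1},{"ax":0,"ay":0,"az":0,"dx":0.001,"dy":0,"dz":0,"grip":1},{"ax":0,"ay":0,"az":0,"dx":0,"dy":0,"dz":0,"grip":1}]'
```

```text
time: 16.55
tool_pos: [0.5536, 0.1017, 0.0996]
ee_rot: [0.051, 0.705, -0.052, 0.706]
ft_force: [1.0, -1.1, -4.5]
finger_gap: 0.0328
time: 16.85
tool_pos: [0.5537, 0.1016, 0.0966]
ee_rot: [0.051, 0.705, -0.052, 0.706]
ft_force: [-0.2, -0.7, -4.8]
finger_gap: 0.0334
time: 17.15
tool_pos: [0.5536, 0.1016, 0.0945]
ee_rot: [0.051, 0.705, -0.052, 0.706]
ft_force: [0.4, 0.1, -4.3]
finger_gap: 0.0334
```

```bash
python3 -m inch '[{"ax":0,"ay":0,"az":0,"dx":0.001,"dy":0,"dz":0,"grip":1},{"ax":0,"ay":0,"az":0,"dx":0.001,"dy":0,"dz":0,"grip":1},{"ax":0,"ay":0,"az":0,"dx":0,"dy":0,"dz":0,"grip":1}]'
python3 -m inch '[{"ax":0,"ay":0,"az":0,"dx":0.001,"dy":0,"dz":0,"grip":1},{"ax":0,"ay":0,"az":0,"dx":0,"dy":0,"dz":0,"grip":1}]'
python3 -m inch '[{"ax":0,"ay":0,"az":0,"dx":0.001,"dy":0,"dz":0,"grip":1},{"ax":0,"ay":0,"az":0,"dx":0,"dy":0,"dz":0,"grip":1}]'
```

```text
time: 17.45
tool_pos: [0.5536, 0.1017, 0.0925]
ee_rot: [0.051, 0.705, -0.052, 0.706]
ft_force: [0.6, -0.3, -4.9]
finger_gap: 0.0331
time: 17.65
tool_pos: [0.5538, 0.1017, 0.0917]
ee_rot: [0.051, 0.705, -0.051, 0.706]
ft_force: [-0.5, -0.7, -4.9]
finger_gap: 0.0329
time: 17.85
tool_pos: [0.5538, 0.1017, 0.0915]
ee_rot: [0.051, 0.705, -0.051, 0.706]
ft_force: [-3.6, -0.6, 3.5]
finger_gap: 0.0331
```

```bash
python3 -m inch '[{"ax":0,"ay":0,"az":0,"dx":0.0005,"dy":0,"dz":0,"grip":1},{"ax":0,"ay":0,"az":0,"dx":0,"dy":0,"dz":0,"grip":1}]' 20
python3 -m inch '[{"ax":0,"ay":0,"az":0,"dx":0,"dy":0,"dz":0,"grip":0.55},{"ax":0,"ay":0,"az":0,"dx":0,"dy":0,"dz":0,"grip":0.4},{"ax":0,"ay":0,"az":0,"dx":0,"dy":0,"dz":0,"grip":0.2},{"ax":0,"ay":0,"az":0,"dx":0,"dy":0,"dz":0,"grip":0},{"ax":0,"ay":0,"az":0,"dx":0,"dy":0,"dz":0,"grip":0},{"ax":0,"ay":0,"az":0,"dx":0,"dy":0,"dz":0,"grip":0}]'
python3 - <<'E'
from h import *
cv2.imwrite("pics/w13.png",eyes.capture("wrist"))
a=eyes.capture("scene")[200:340,300:480];b=eyes.capture("side")[150:290,250:430]
cv2.imwrite("pics/p13.png",np.hstack([cv2.resize(a,(400,311)),cv2.resize(b,(400,311))]))
E
```

```text
time: 18.05
tool_pos: [0.5538, 0.1017, 0.0915]
ee_rot: [0.051, 0.705, -0.051, 0.706]
ft_force: [-4.8, -0.6, 8.3]
finger_gap: 0.0335
time: 18.65
tool_pos: [0.5538, 0.1017, 0.0902]
ee_rot: [0.051, 0.705, -0.052, 0.706]
ft_force: [-0.9, -0.4, 0.4]
finger_gap: 0.0851
```

View pics/w13.png

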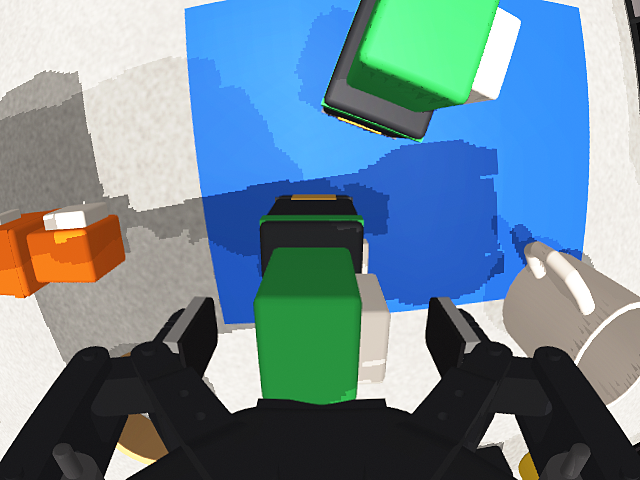

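View pics/p13.png

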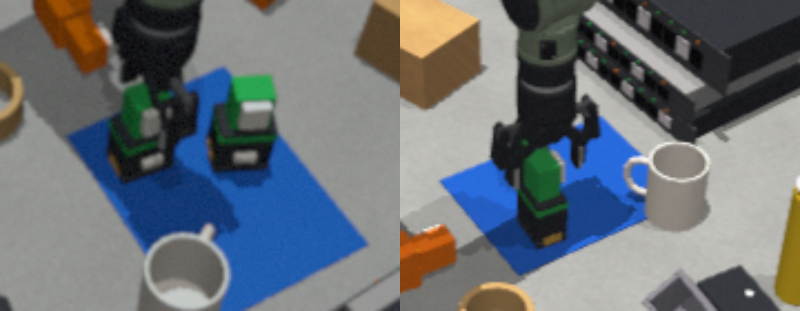

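Both stand upright and free. Retreating straight up.

```bash
python3 -m inch '[{"ax":0,"ay":0,"az":0,"dx":-0.01,"dy":0,"dz":0,"grip":0},{"ax":0,"ay":0,"az":0,"dx":-0.03,"dy":0,"dz":0,"grip":0},{"ax":0,"ay":0,"az":0,"dx":-0.04,"dy":0,"dz":0,"grip":0},{"ax":0,"ay":0,"az":0,"dx":-0.04,"dy":0,"dz":0,"grip":0},{"ax":0,"ay":0,"az":0,"dx":-0.04,"dy":0,"dz":0,"grip":0},{"ax":0,"ay":0,"az":0,"dx":-0.03,"dy":-0.04,"dz":0,"grip":0},{"ax":0,"ay":0,"az":0,"dx":0,"dy":-0.045,"dz":-0.02,"grip":0},{"ax":0,"ay":0,"az":0,"dx":0,"dy":-0.045,"dz":-0.02,"grip":0},{"ax":0,"ay":0,"az":0,"dx":0,"dy":-0.04,"dz":-0.02,"grip":0},{"ax":0,"ay":0,"az":0,"dx":0,"dy":0,"dz":0,"grip":0},{"ax":0,"ay":0,"az":0,"dx":0,"dy":0,"dz":0,"grip":0}]'
python3 - <<'E'
from h import *
A=eyes.capture("scene");B=eyes.capture("side");cv2.imwrite("pics/sceneF.png",A);cv2.imwrite("pics/sideF.png",B)
a=A[180:400,180:480];b=B[150:350,220:470]
cv2.imwrite("pics/p14.png",np.hstack([cv2.resize(a,(400,293)),cv2.resize(b,(366,293))]))
a=A[225:305,340:440];b=B[180:270,270:370]
cv2.imwrite("pics/p15.png",np.hstack([cv2.resize(a,(400,320)),cv2.resize(b,(356,320))]))
E
```

```text
time: 19.9
tool_pos: [0.4694, -0.0584, 0.2813]
ee_rot: [0.052, 0.704, -0.052, 0.706]
ft_force: [0.2, 0.0, -0.3]
finger_gap: 0.0854
```

View pics/p14.png

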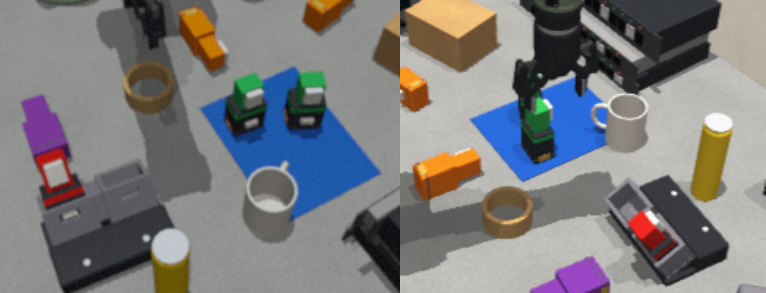

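View pics/p15.png

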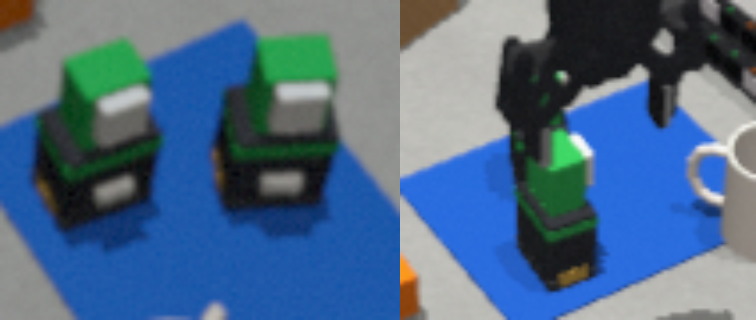

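Run:
```python
from h import *
c=lambda x,y:((x+.5)/4-.5+340,(y+.5)/4-.5+225)
for p in [(66,227),(156,199),(38,182),(220,207),(325,204)]: print(onz(ray("scene",c(*p)),.002))
def key(im,lo,hi):
    m=cv2.inRange(cv2.cvtColor(im,cv2.COLOR_BGR2HSV),lo,hi)
    n,l,st,ce=cv2.connectedComponentsWithStats(m)
    return [(int(st[i,4]),ce[i].round(1).tolist()) for i in np.argsort(-st[1:,4])[:3]+1]
for n in("scene","side"):
    a=cv2.imread(f"pics/{n}0.png");b=cv2.imread(f"pics/{n}F.png")
    for nm,lo,hi in [("purple",(135,100,50),(160,255,255)),("red",(0,200,120),(3,255,255)),("yellow",(22,180,80),(32,255,255)),("blue handle",(108,180,60),(118,255,255)),("orange",(8,220,120),(18,255,255))]:
        print(n,nm,key(a,lo,hi)[:2],key(b,lo,hi)[:2])
print(status.state()["qvel"])
```

```text
[0.5656 0.0742 0.002 ]
[0.5782 0.1344 0.002 ]
[0.5286 0.0782 0.002 ]
[0.6042 0.1651 0.002 ]
[0.6372 0.2229 0.002 ]
scene purple [(1002, [211.8, 275.4])] [(1004, [211.8, 275.4])]
scene red [(148, [217.2, 302.0]), (108, [227.1, 327.0])] [(148, [217.1, 301.9]), (107, [227.2, 326.9])]
scene yellow [(751, [308.1, 392.0])] [(748, [308.2, 392.1]), (1, [293.0, 370.0])]
scene blue handle [(549, [352.1, 278.8]), (325, [421.0, 295.4])] [(878, [417.8, 288.9]), (565, [364.4, 279.0])]
scene orange [(197, [433.1, 175.8]), (36, [416.6, 185.8])] [(290, [332.1, 206.9]), (242, [433.0, 175.4])]
side purple [(1281, [336.0, 346.7]), (1, [361.0, 352.0])] [(1281, [336.0, 346.7]), (2, [360.5, 352.0])]
side red [(259, [386.5, 305.1]), (12, [210.5, 168.5])] [(278, [387.2, 306.2]), (12, [210.5, 168.8])]
side yellow [(837, [431.1, 261.8])] [(836, [431.1, 261.7])]
side blue handle [(2882, [319.9, 237.9]), (405, [426.0, 392.5])] [(2659, [318.8, 238.4]), (403, [426.0, 392.5])]
side orange [(710, [254.2, 266.4]), (284, [218.5, 203.4])] [(711, [254.1, 266.4]), (286, [218.5, 203.5])]
[ 0.0184  0.0132  0.0013 -0.0017  0.0003 -0.0032]
```

The feet lie wholly on the mat and nothing else has moved. Handing in.

```bash
python3 -c "
from h import *
print(env.sign_off())"
```

```text
the job is handed in; nothing more can be done
None
```

Both green-necked packs are standing upright on the blue mat and released, and I handed the job in at about 20 s.

- **Order and method:** I stood the fallen pack up first. I then took the docked one out along its slope with its button squeezed in, and set it on the mat beside the first.
- **Final positions:** In the last pictures both packs stand neck up, at about (0.60, 0.20) and (0.55, 0.10). The foot corners I could see are on the mat, about 17 mm or more inside its edge, and the gripper is clear and touching nothing.
- **Other things on the bench:** The red pack is still in its bay. The red, purple, orange, yellow and screwdriver colour spots are where they were at the start, to within about a pixel, except where the arm or a moved pack blocked or uncovered the view. I checked the mug, tape and carton only by eye, and did not separately compare the scanner and jar.
- **Forces:** The highest wrist force I read was about 18 N, while setting the first pack down.

One reading did not agree with the limits. While I was backing away from the first pack, joint 4 measured 2.104 rad against a stated limit of 2.10, so it briefly passed its range by about 0.004 rad. I moved it away straight after, but this could count against the job.

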